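# Change colour at the mosaic bench: blue tray in, yellow tray out

## Task

At the mosaic bench, push the blue tile tray fully home into the sorting rack; then hook a fingertip behind the front lip of the yellow tray and draw it out as far as it goes, without pinching either tray's lip. Never have the yellow tray out while the blue one is open. Leave the green tray shut, the jar of beads standing upright in the yellow tray, and everything else on the table where it is; lift nothing.

Things in the scene. Friction and masses are not known exactly. Their poses are not given: they have to be found in the camera images.
- rack: Low plywood sorting rack fixed on the table, 240 mm deep (x), 310 mm wide (y), cheeks to 62 mm and back board to 82 mm above the table, with three sliding trays side by side 96 mm apart (middle one at y = 0), colours in any order. Origin: centre of its underside. Trays draw out along its -x; a home tray's lip front is 108 mm in front of the origin. The 120 mm in front of the trays are clear.
- yellow_tray (a joint): How far the yellow tray is drawn out, m: 0 = home (against its stop), 0.12 = fully out (against its stop). The tray to draw out; starts home or a few mm open; the jar of beads stands in it. It is an open aluminium tray, 200 mm long, 72 mm wide, filled with yellow mosaic tiles; runs with about 2 N friction and stays where it is left.
- yellow_lip_back: Rear plate of the yellow tray's upright front lip, 5 x 80 x 40 mm (x, y, z), origin at its centre; -x points the way the tray draws out, z up. Its +x face is the one to hook behind. There the tray has an empty finger bay open above: 58 mm long (x), 66 mm wide (y), floor 16 mm below this origin (26 mm above the table); then a 22 mm high divider and the tile bed.
- yellow_lip_front: Face plate of the yellow lip, in one piece with the rear plate, 5 x 80 x 35 mm (x, y, z), its top 5 mm lower; origin at its centre, 40 mm above the table. Its -x face is the front of the tray. Same axes.
- blue_tray (a joint): How far the blue tray is drawn out, m: 0 = home (against its stop), 0.12 = fully out (against its stop). Starts standing 60 to 110 mm open. It is an open aluminium tray, 200 mm long, 72 mm wide, filled with blue mosaic tiles; runs with about 2 N friction and stays where it is left.
- blue_lip_back: Rear plate of the blue tray's upright front lip, 5 x 80 x 40 mm (x, y, z), origin at its centre; -x points the way the tray draws out, z up. Its +x face is the one to hook behind. There the tray has an empty finger bay open above: 58 mm long (x), 66 mm wide (y), floor 16 mm below this origin (26 mm above the table); then a 22 mm high divider and the tile bed.
- blue_lip_front: Face plate of the blue lip, in one piece with the rear plate, 5 x 80 x 35 mm (x, y, z), its top 5 mm lower; origin at its centre, 40 mm above the table. Its -x face is the front of the tray. Same axes.
- green_tray (a joint): How far the green tray is drawn out, m: 0 = home (against its stop), 0.12 = fully out (against its stop). Starts home; is left alone. It is an open aluminium tray, 200 mm long, 72 mm wide, filled with green mosaic tiles; runs with about 2 N friction and stays where it is left.
- beads_center (a point): Centre of a small closed amber glass jar of beads, 34 mm diameter and 40 mm high, about 55 to 110 g, standing loose upright on the tile bed of the yellow tray, 135 to 165 mm behind its lip. It rides with the tray; z is its own upright axis.
- bowl: Yellow plastic mixing bowl, 170 mm across and 75 mm high, loose on the table; origin: centre of its underside.
- cup: Blue ceramic mug, 76 mm across and 85 mm high, loose; origin: centre of its underside.
- trowel: Spatula lying on the table, 280 mm long along its x; origin: underside, near the middle.
- glue: White glue bottle with orange cap, 60 mm diameter, 130 mm high, loose; origin: centre of its underside.
- hammer: Small hammer lying on the table, 260 mm long along its x; origin: underside, near the middle.
- panel: Half-finished mosaic board lying fixed on the table, 220 x 100 mm (x, y), 14 mm high; origin: centre of its underside.
Things that resemble listed ones, but are neither listed nor needed, are in the scene too. What is meant by the part that bears beads_center is not brown or pink, and is the larger of those in its own colour.

How it is judged (in metres and radians):
On the way, in this order (a step that is already met when the one before it is completed fails the run):
1. the blue tray is pushed home (within 7 mm of its stop) (value of joint blue_tray below 0.007 m), for 0.2 s.
2. the yellow tray is drawn out (within 8 mm of its stop) (value of joint yellow_tray above 0.112 m), for 0.2 s.
At the end, for the whole second after the job is handed in: The yellow tray is at rest drawn out to within 8 mm of its stop (joint above 0.112), the blue and green trays are home within 7 mm, and the jar of beads stands upright (within 0.15 rad) on the tile bed of the yellow tray (value of joint yellow_tray above 0.112 m and value of joint each of blue_tray, green_tray below 0.007 m and angle between beads_center's own z axis and vertical below 0.15 rad and x of beads_center in the frame of yellow_lip_back between 0.07 and 0.2 m and z of beads_center in the frame of yellow_lip_back below 0.035 m and velocity of joint yellow_tray between -0.005 and 0.005 m/s and velocity of joint blue_tray between -0.005 and 0.005 m/s); the robot touches nothing.
It fails at once if the yellow tray is drawn out while the blue one still stands open (value of joint yellow_tray above 0.03 m and value of joint blue_tray above 0.012 m).
It fails at once if the green tray is drawn out (value of joint green_tray above 0.012 m).
It fails at once if the lip of the yellow or the blue tray is pinched between the fingers (both faces pressed at once) ((contact force between the fingers and yellow_lip_front above 1 N and contact force between the fingers and yellow_lip_back above 1 N) or (contact force between the fingers and blue_lip_front above 1 N and contact force between the fingers and blue_lip_back above 1 N)).
It fails at once if the jar of beads is tipped or lifted (angle between beads_center's own z axis and vertical above 0.4 rad or z of beads_center in the frame of yellow_lip_back above 0.045 m).
It fails at once if the bowl, mug, spatula, glue bottle or hammer is moved by more than 25 mm (distance of any of bowl, cup, trowel, glue, hammer from where it was at the start of the episode above 0.025 m).
It also fails if it takes over 48 s, if anything falls off the work surface, if the arm or the gripper's body presses on something with over 40 N, if the wrist force passes 120 N, or if a joint passes its speed limit or range.

## Robot

A 7-joint arm with a two-finger parallel gripper is mounted at the origin on the work surface. World frame = base frame: x ahead of the robot, y to its left, z up, the work surface at z = 0. Lengths are in mm, angles in rad, forces in N, time in s.
With the tool pointing down it reaches from about 400 to 875 mm from the base axis. Payload 4.4 kg.
Tool frame: the origin (TCP) lies between the finger pads; the fingertips stand ctrl.tips_ahead ahead of it and the grasp point (between the pads) lies 6 mm ahead of it (ctrl.tips_ahead is the distance from the TCP to the fingertips, in mm); z points along the fingers, x is the direction in which the jaws open and shut, and the axes are right-handed (so a half turn about z gives the same grasp; the last joint's range is limited). The gripper opens to 85 mm and grips with 20 to 120 N. Pads are 22 mm wide; open, the fingers measure 114 mm over their backs; the gripper's body (76 mm by 85 mm) begins 54 mm behind the grasp point. The pads swing forward as they close: fully open they stand 13 mm farther back than shut.
Start: joints at [1.123, 0.628, 0.038, 1.517, -0.027, 0.996, -0.02], TCP at [242.212, -603.201, 256.313] pointing down, gripper open.
Joint ranges: [-3.06, 3.06], [-0.37, 2.12], [-1.25, 1.32], [0.18, 2.47], [-1.1, 4.24], [0.23, 1.98], [-2.94, 2.94]. Speed limits (rad/s): [2.57, 2.57, 3.14, 3.14, 3.14, 3.14, 3.14].

## Interface

Orientations are given as a unit quaternion [w, x, y, z].
In Python, from workcell import ctrl gives the robot as it stands. The module is installed in compiled form; this text tells all that it offers.
- The arm moves only by the tool move_arm, never from a script. Its argument "motion" is a list of rows, each an object of numbers: "x", "y", "z": the shift along the tool's x, y, z in cm; "turn": the turn about the tool's z in rad; "fingers": the opening, from 0 (shut) to 1 (fully open). In form: [{"x": .., "y": .., "z": .., "turn": .., "fingers": ..}, ...]. A call has 1 to 20 rows; each row shifts and turns the commanded pose from where the row before left it, along the tool's axes as they then stand; what a row does not reach is not made up. A row lasts 1/12 s, in which the tool goes at most 41.7 mm and 7.16 degrees, less where a joint would pass 70% of its speed; a pose out of reach is approached as far as the arm can. A call is refused whole if a number of a shift passes 4.17 or a number of a turn 0.125, either way. A call with a gripper value outside its range is refused whole. The fingers move at their own pace and stop on an object; "newtons" is the grip in N (left out, the last holds). Time passes only in rows, so rows that do not move let the fingers close. It gives the time, the measured TCP pose, the force and the opening at its end, in the units of the state.
- ctrl.state(): the state, without advancing time (a new reading comes with each control period).
- ctrl.grab_frame(name): name is "scene" or "side" or "wrist"; returns a dict with "color" (400x640x3 uint8, red, green, blue), "fx", "fy", "cx", "cy" (pixels), "world_to_cam" (4x4, takes a point from world to camera coordinates). Camera axes: x right, y up, looking along -z (the intrinsics and any distortion apply to the point x, -y, -z); pixel columns grow to the right and rows downward; lengths in mm; the calibration is good to about 2 mm. The wrist camera is an equidistant fisheye: a pixel r from the principal point sees the ray r / f radians off the axis. A picture is of the moment at which its call begins. There is no depth.
- ctrl.finish_job(): hands the job in, once; it reports no verdict.
The state is a dict: "clock": time; "joints": joint angles; "joint_vel": joint speeds; "tau": joint torques, N m; "ee_pos": TCP position; "tcp_rot": TCP orientation; "ft_force": force on the tool from outside, world axes, zero at the start; "wrist_torque": the same for the moment, N m; "grip_width": finger opening in mm.
Only numpy, scipy, OpenCV 4.12 (cv2) and the standard library are available. Lean on these libraries where they do the work, as an engineer would, in place of code of your own. Each camera call takes 0.05 s, during which the arm holds its last target.

## Working session

There is one attempt and no reset: what is moved stays moved. The work goes in short steps, Python scripts to look and compute and a tool call to move; the robot and the scene stay as the last step left them, time stands still between calls to the robot, and variables do not carry over. Pictures are saved under pics/ and viewed, and the job is handed in when it is done.

Besides the shell and the picture viewer there is one more tool, called after ">>>" as name([rows], argument=value, ...), one row to a line, values as JSON. move_arm: Moves the arm, as the interface text tells. Its arguments: {"type":"object","properties":{"motion":{"type":"array"},"newtons":{"type":"number"}},"required":["motion"]}

```bash
mkdir -p pics
python3 - <<'E'
from workcell import ctrl
import cv2,pickle
print(ctrl.state(), ctrl.tips_ahead)
F={}
for n in ("scene","side","wrist"):
    f=ctrl.grab_frame(n);F[n]=f
    cv2.imwrite(f"pics/{n}0.png",f["color"][:,:,::-1]); print(n,f["fx"],f["fy"],f["cx"],f["cy"],f["world_to_cam"].round(3).tolist(),[k for k in f])
pickle.dump(F,open("f0.pkl","wb"))
E
```

```text
{'clock': 0.0, 'joints': array([ 1.12320001,  0.62935684,  0.0384858 ,  1.51836917, -0.02700464,
        0.99631823, -0.02000712]), 'joint_vel': array([ 1.69405642e-03,  2.38847414e-03, -4.80442419e-05, -2.20499117e-04,
        6.56862397e-04,  1.66416469e-03, -1.09375870e-03]), 'tau': array([-3.92328354e-05, -5.63405156e+01,  1.22631211e+00, -1.93449068e+01,
        1.09521937e-02,  1.06411308e-02, -1.15941015e-05]), 'ee_pos': array([ 241.96928733, -602.65276725,  255.38254835]), 'tcp_rot': array([-5.21048550e-04,  8.28415618e-01, -5.60113051e-01, -8.13643013e-04]), 'ft_force': array([-0.31244783, -0.71114361,  0.12139488]), 'wrist_torque': array([ 0.00875415, -0.00269695, -0.01426438]), 'grip_width': 85.00143127656155} 25.0
scene 416.7671144843906 416.7671144843906 326.0629334740871 192.42814248060822 [[-0.077, 0.997, -0.018, 58.937], [-0.661, -0.037, 0.749, 269.703], [0.746, 0.069, 0.662, -1472.027], [0.0, 0.0, 0.0, 1.0]] ['color', 'fx', 'fy', 'cx', 'cy', 'world_to_cam']
side 429.76173432442073 429.76173432442073 321.928765669705 199.42964760651654 [[-0.938, -0.347, 0.016, 463.992], [0.222, -0.564, 0.795, -183.525], [-0.268, 0.749, 0.606, -1049.222], [0.0, 0.0, 0.0, 1.0]] ['color', 'fx', 'fy', 'cx', 'cy', 'world_to_cam']
wrist 309.70691628693146 309.70691628693146 324.30965396734894 200.3564343557788 [[0.372, -0.928, -0.002, -648.407], [0.886, 0.355, -0.299, 37.89], [0.279, 0.109, 0.954, -380.114], [0.0, 0.0, 0.0, 1.0]] ['color', 'fx', 'fy', 'cx', 'cy', 'world_to_cam']
```

View pics/scene0.png

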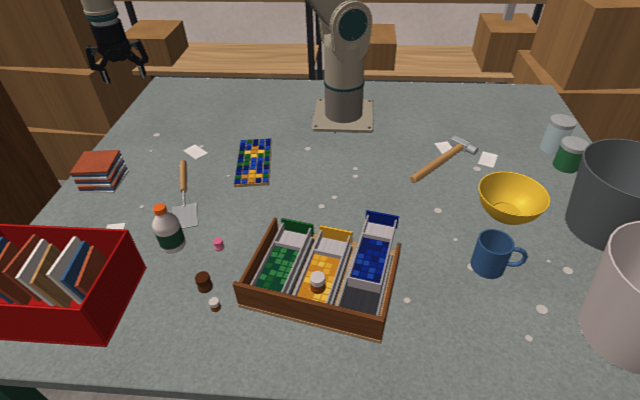

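View pics/side0.png

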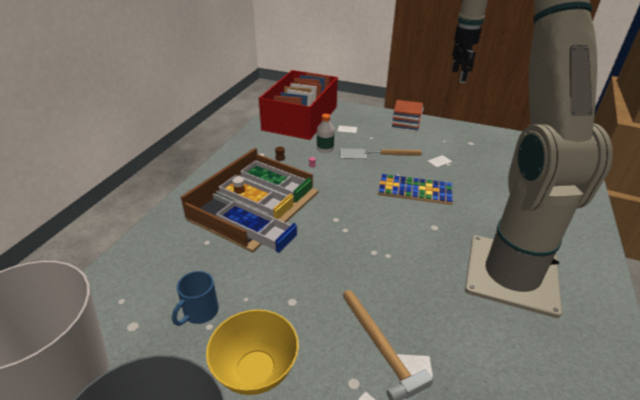

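View pics/wrist0.png

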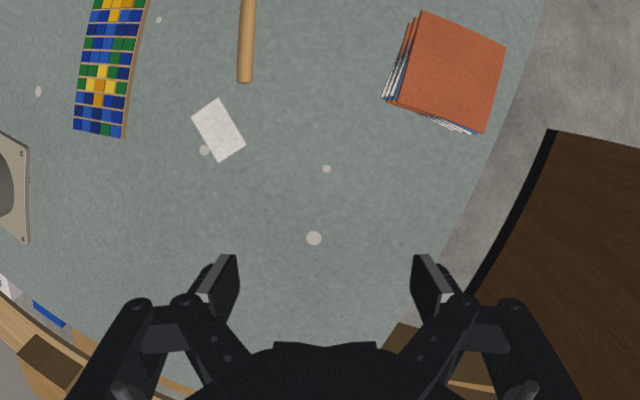

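The scene view shows the rack around (320,275): green at left (lower y), yellow in the middle, blue open at right. The side view shows it around (250,195). Next I'll zoom in.

```bash
cat > h.py <<'E'
import numpy as np,cv2,pickle
def ray(f,u,v):
    W=np.array(f["world_to_cam"]);R=W[:3,:3];t=W[:3,3]
    d=np.array([(u-f["cx"])/f["fx"],-(v-f["cy"])/f["fy"],-1.0])
    return -R.T@t, R.T@d
def onz(f,u,v,z):
    c,d=ray(f,u,v); return c+d*(z-c[2])/d[2]
def proj(f,p):
    W=np.array(f["world_to_cam"]);q=W[:3,:3]@np.array(p)+W[:3,3]
    return f["cx"]+f["fx"]*q[0]/-q[2], f["cy"]+f["fy"]*-q[1]/-q[2]
E
python3 - <<'E'
from h import *
F=pickle.load(open("f0.pkl","rb"))
a=F["scene"]["color"][205:340,230:410,::-1];cv2.imwrite("pics/sz.png",cv2.resize(a,None,fx=4.4,fy=4.4,interpolation=cv2.INTER_CUBIC))
a=F["side"]["color"][140:255,175:325,::-1];cv2.imwrite("pics/dz.png",cv2.resize(a,None,fx=5,fy=5,interpolation=cv2.INTER_CUBIC))
E
```

```text
(no output)
```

View pics/sz.png

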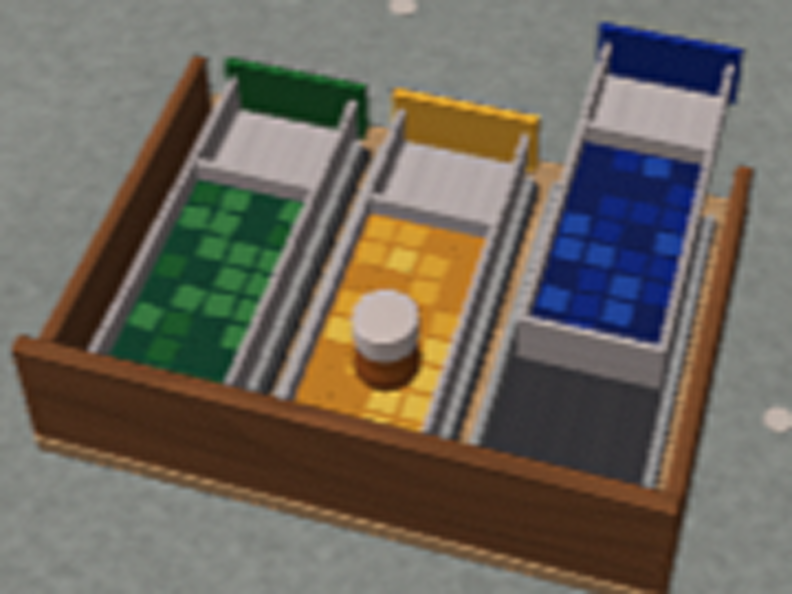

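View pics/dz.png

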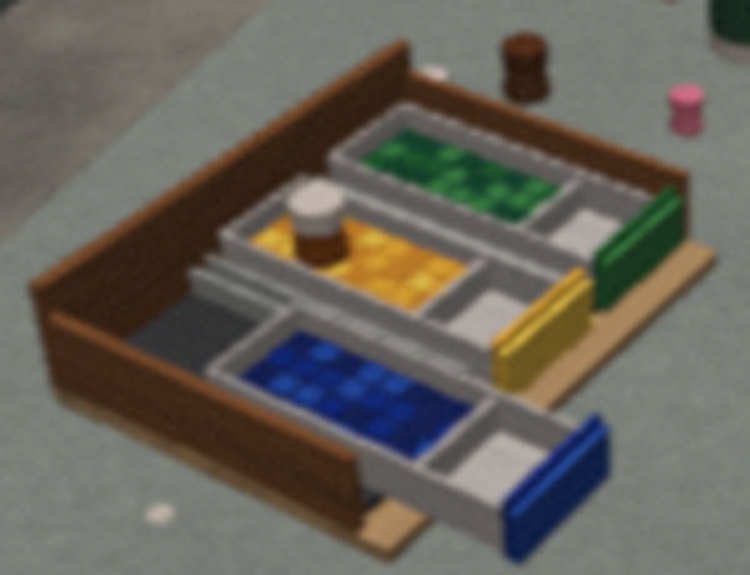

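```bash
cat > m.py <<'E'
from h import *
F=pickle.load(open("f0.pkl","rb"));s=F["scene"];d=F["side"]
S=lambda u,v,z: onz(s,230+(u+.5)/4.4-.5,205+(v+.5)/4.4-.5,z)
D=lambda u,v,z: onz(d,175+(u+.5)/5-.5,140+(v+.5)/5-.5,z)
def pr(n,a,b,A,B):
    for t,p,q in(("scene",a,b),("side",A,B)):
        e=q-p; print(n,t,p.round(1)[:2],q.round(1)[:2],"len",np.linalg.norm(e).round(1),"mid",((p+q)/2).round(1)[:2],"ang",np.degrees(np.arctan2(-e[0],e[1])).round(2))
# -y end, +y end ; scene top edge of rear plate z=62, side: same (far top edge)
pr("blue",S(601,25,62),S(743,50,62),D(601,415,62),D(503,498,57.5))
pr("yellow",S(394,90,62),S(541,117,62),D(586,270,62),D(496,346,57.5))
pr("green",S(228,59,62),S(368,88,62),D(680,190,62),D(596,260,57.5))
print("cheek fronts S",S(198,60,62),S(745,170,62),"D",D(687,178,62),D(358,462,62))
p,q=S(15,340,82),S(680,492,82);print("back S",p,q,np.linalg.norm(p-q),np.degrees(np.arctan2(-(q-p)[0],(q-p)[1])))
p,q=D(407,42,82),D(35,288,82);print("back D",p,q,np.linalg.norm(p-q),np.degrees(np.arctan2(-(q-p)[0],(q-p)[1])))
E
python3 m.py
```

```text
blue scene [540.   82.2] [555.3 159.9] len 79.1 mid [547.6 121.1] ang -11.12
blue side [540.2  79.7] [562.3 150. ] len 73.8 mid [551.3 114.9] ang -17.47
yellow scene [596.9 -28.5] [612.1  50.9] len 80.9 mid [604.5  11.2] ang -10.78
yellow side [597.  -31.5] [616.9  43.1] len 77.4 mid [606.9   5.8] ang -14.95
green scene [ 578.8 -121.7] [596.3 -42.7] len 81.0 mid [587.6 -82.2] ang -12.46
green side [ 577.3 -124. ] [598.1 -47.8] len 79.1 mid [587.7 -85.9] ang -15.26
cheek fronts S [ 580.5548337  -138.12080221   62.        ] [642.97432055 156.29514072  62.        ] D [ 578.0319249  -137.13237136   62.        ] [638.05677909 156.62443258  62.        ]
back S [ 785.68175284 -186.31654793   82.        ] [845.07175474 116.19477787  82.        ] 308.2860271945958 -11.10722926805826
back D [ 786.2004354  -186.43113742   82.        ] [851.00321974 115.1023135   82.        ] 308.41825964465124 -12.128993140331067
```

Both views agree. The rack is turned by about -11.5°, blue stands about 77 mm open (lip top mid near (548,121)), and yellow is about 2 mm open (lip near (605,11)). First I'll turn the tool to line up with the rack and shut the fingers.

>>> move_arm([
  {"turn": 0.117, "fingers": 0},
  {"turn": 0.117, "fingers": 0},
  {"turn": 0.117, "fingers": 0},
  {"turn": 0.117, "fingers": 0},
  {"turn": 0.115, "fingers": 0},
  {"fingers": 0},
  {"fingers": 0},
  {"fingers": 0},
], newtons=40)

```text
invalid input at $.motion[0]: expected keys x, y, z, turn, fingers
```

```bash
cat > t.py <<'E'
from workcell import ctrl
import numpy as np,sys
from scipy.spatial.transform import Rotation as R
s=ctrl.state();q=s["tcp_rot"];M=R.from_quat([q[1],q[2],q[3],q[0]]).as_matrix()
print("t",s["clock"],"tcp",s["ee_pos"].round(1),"xang",np.degrees(np.arctan2(M[1,0],M[0,0])).round(2),"zaxis",M[:,2].round(3),"ft",s["ft_force"].round(1),"grip",round(s["grip_width"],1),"tips",ctrl.tips_ahead,"j",s["joints"].round(2))
if len(sys.argv)>3:
    g=np.array([float(a) for a in sys.argv[1:4]]); print("shift cm tool:",(M.T@(g-s["ee_pos"])/10).round(2))
E
python3 t.py 500 131 255
```

```text
t 0.15 tcp [ 242.1 -602.8  255.6] xang -68.12 zaxis [-0.001  0.001 -1.   ] ft [ 0.3  0.3 -0.3] grip 85.3 tips 25.0 j [ 1.12  0.63  0.04  1.52 -0.03  1.   -0.02]
shift cm tool: [-58.48 -51.28   0.14]
```

>>> move_arm([
  {"x": 0, "y": 0, "z": 0, "turn": 0.117, "fingers": 0},
  {"x": 0, "y": 0, "z": 0, "turn": 0.117, "fingers": 0},
  {"x": 0, "y": 0, "z": 0, "turn": 0.117, "fingers": 0},
  {"x": 0, "y": 0, "z": 0, "turn": 0.117, "fingers": 0},
  {"x": 0, "y": 0, "z": 0, "turn": 0.115, "fingers": 0},
  {"x": 0, "y": 0, "z": 0, "turn": 0, "fingers": 0},
  {"x": 0, "y": 0, "z": 0, "turn": 0, "fingers": 0},
  {"x": 0, "y": 0, "z": 0, "turn": 0, "fingers": 0},
], newtons=40)

```text
clock: 0.82
ee_pos: [242.3, -603.0, 256.1]
tcp_rot: [0.0, -0.634, 0.774, 0.0]
ft_force: [-0.1, 0.4, 0.7]
grip_width: 0.1
```

```bash
python3 t.py 500 131 255
```

```text
t 0.8167 tcp [ 242.3 -603.   256.1] xang -101.36 zaxis [-0.  0. -1.] ft [-0.1  0.4  0.7] grip 0.1 tips 25.0 j [ 1.03  0.64  0.2   1.52 -0.14  1.   -0.5 ]
shift cm tool: [-77.04 -10.81   0.14]
```

>>> move_arm([
  {"x": -2, "y": -3, "z": 0, "turn": 0, "fingers": 0},
  {"x": -2, "y": -3, "z": 0, "turn": 0, "fingers": 0},
  {"x": -2, "y": -3, "z": 0, "turn": 0, "fingers": 0},
  {"x": -2, "y": -3, "z": 0, "turn": 0, "fingers": 0},
  {"x": -2.5, "y": -3, "z": 0, "turn": 0, "fingers": 0},
  {"x": -3, "y": 0, "z": 0, "turn": 0, "fingers": 0},
  {"x": -3, "y": 0, "z": 0, "turn": 0, "fingers": 0},
  {"x": -3, "y": 0, "z": 0, "turn": 0, "fingers": 0},
  {"x": -3, "y": 0, "z": 0, "turn": 0, "fingers": 0},
  {"x": -3, "y": 0, "z": 0, "turn": 0, "fingers": 0},
  {"x": -3, "y": 0, "z": 0, "turn": 0, "fingers": 0},
  {"x": -3, "y": 0, "z": 0, "turn": 0, "fingers": 0},
  {"x": -3, "y": 0, "z": 0, "turn": 0, "fingers": 0},
  {"x": -3, "y": 0, "z": 0, "turn": 0, "fingers": 0},
  {"x": -3, "y": 0, "z": 0, "turn": 0, "fingers": 0},
  {"x": -3, "y": 0, "z": 0, "turn": 0, "fingers": 0},
  {"x": -3, "y": 0, "z": 0, "turn": 0, "fingers": 0},
  {"x": -3, "y": 0, "z": 0, "turn": 0, "fingers": 0},
  {"x": -3, "y": 0, "z": 0, "turn": 0, "fingers": 0},
  {"x": -3, "y": 0, "z": 0, "turn": 0, "fingers": 0},
])

```text
clock: 2.48
ee_pos: [500.3, -88.0, 256.6]
tcp_rot: [0.0, -0.633, 0.774, -0.0]
ft_force: [0.6, -0.2, -0.7]
grip_width: -0.2
```

```bash
python3 t.py 500 131 255
```

```text
t 2.4833 tcp [500.3 -88.  256.6] xang -101.4 zaxis [ 0.001  0.    -1.   ] ft [ 0.6 -0.2 -0.7] grip -0.2 tips 25.0 j [-0.02  0.43  0.2   1.91 -0.11  0.81 -1.53]
shift cm tool: [-21.46   4.36   0.16]
```

>>> move_arm([
  {"x": -2.5, "y": 0.5, "z": 0, "turn": 0, "fingers": 0},
  {"x": -2.5, "y": 0.5, "z": 0, "turn": 0, "fingers": 0},
  {"x": -2.5, "y": 0.5, "z": 0, "turn": 0, "fingers": 0},
  {"x": -2.5, "y": 0.5, "z": 0, "turn": 0, "fingers": 0},
  {"x": -2.5, "y": 0.5, "z": 0, "turn": 0, "fingers": 0},
  {"x": -2.5, "y": 0.5, "z": 0, "turn": 0, "fingers": 0},
  {"x": -2.5, "y": 0.5, "z": 0, "turn": 0, "fingers": 0},
  {"x": -2.5, "y": 0.5, "z": 0, "turn": 0, "fingers": 0},
  {"x": -1.5, "y": 0.4, "z": 0, "turn": 0, "fingers": 0},
  {"x": 0, "y": 0, "z": 0, "turn": 0, "fingers": 0},
  {"x": 0, "y": 0, "z": 0, "turn": 0, "fingers": 0},
])

```text
clock: 3.4
ee_pos: [499.8, 130.5, 256.3]
tcp_rot: [-0.0, -0.634, 0.773, -0.0]
ft_force: [-0.1, -0.5, 0.5]
grip_width: -0.1
```

```bash
python3 t.py 500 131 64
python3 - <<'E'
from workcell import ctrl
import cv2
f=ctrl.grab_frame("wrist");cv2.imwrite("pics/wrist1.png",f["color"][:,:,::-1])
E
```

```text
t 3.4 tcp [499.8 130.5 256.3] xang -101.33 zaxis [-0. -0. -1.] ft [-0.1 -0.5  0.5] grip -0.1 tips 25.0 j [-0.44  0.44  0.18  1.89 -0.1   0.82 -1.97]
shift cm tool: [-6.000e-02 -1.000e-02  1.923e+01]
```

View pics/wrist1.png

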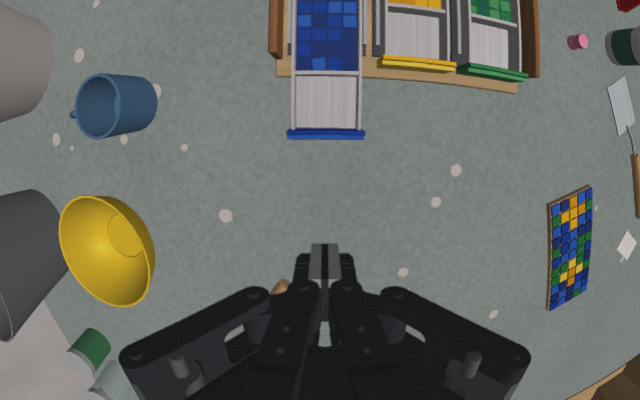

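The wrist view shows the blue lip at (326,134), level in the image and centred ahead of the shut fingers. I'll descend in front of it.

>>> move_arm([
  {"x": 0, "y": 0, "z": 2.4, "turn": 0, "fingers": 0},
  {"x": 0, "y": 0, "z": 2.4, "turn": 0, "fingers": 0},
  {"x": 0, "y": 0, "z": 2.4, "turn": 0, "fingers": 0},
  {"x": 0, "y": 0, "z": 2.4, "turn": 0, "fingers": 0},
  {"x": 0, "y": 0, "z": 2.4, "turn": 0, "fingers": 0},
  {"x": 0, "y": 0, "z": 2.4, "turn": 0, "fingers": 0},
  {"x": 0, "y": 0, "z": 2.4, "turn": 0, "fingers": 0},
  {"x": 0, "y": 0, "z": 2.4, "turn": 0, "fingers": 0},
  {"x": 0, "y": 0, "z": 0, "turn": 0, "fingers": 0},
  {"x": 0, "y": 0, "z": 0, "turn": 0, "fingers": 0},
])

```text
clock: 4.28
ee_pos: [499.5, 128.2, 63.8]
tcp_rot: [-0.001, -0.632, 0.775, 0.0]
ft_force: [0.0, -0.1, 0.4]
grip_width: -0.0
```

```bash
python3 t.py 500 131 64
python3 - <<'E'
from workcell import ctrl
import cv2
f=ctrl.grab_frame("wrist");a=f["color"][:,:,::-1]
g=ctrl.grab_frame("side");b=cv2.resize(g["color"][140:265,175:345,::-1],(640,470))
cv2.imwrite("pics/wrist2.png",a);cv2.imwrite("pics/side2.png",b)
E
```

```text
t 4.2833 tcp [499.5 128.2  63.8] xang -101.64 zaxis [-0.002 -0.001 -1.   ] ft [ 0.  -0.1  0.4] grip -0.0 tips 25.0 j [-0.37  0.75  0.09  2.03 -0.18  0.37 -1.91]
shift cm tool: [-0.29  0.01 -0.02]
```

View pics/wrist2.png

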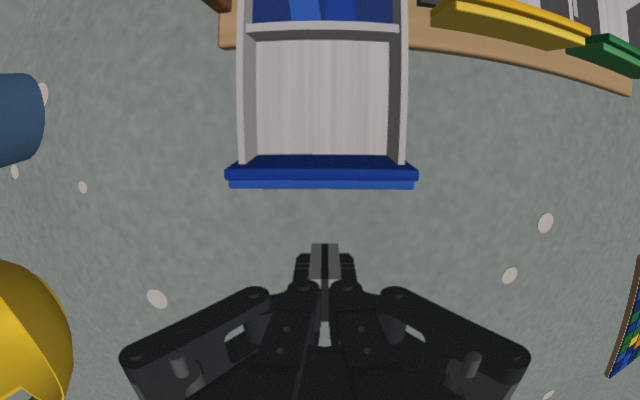

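View pics/side2.png

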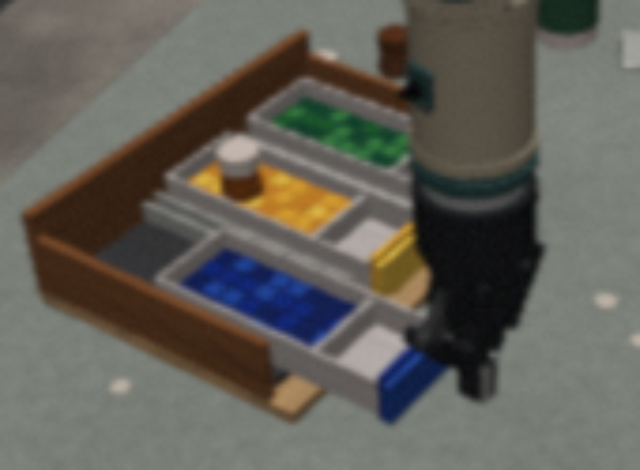

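The wrist view shows the blue lip at (322,178), centred and clear ahead of the fingers. The side view shows the fingertips at lip height. Pushing now.

>>> move_arm([
  {"x": 0, "y": -1, "z": 0, "turn": 0, "fingers": 0},
  {"x": 0, "y": -1, "z": 0, "turn": 0, "fingers": 0},
  {"x": 0, "y": -1, "z": 0, "turn": 0, "fingers": 0},
  {"x": 0, "y": -0.8, "z": 0, "turn": 0, "fingers": 0},
  {"x": 0, "y": -0.8, "z": 0, "turn": 0, "fingers": 0},
  {"x": 0, "y": -0.8, "z": 0, "turn": 0, "fingers": 0},
  {"x": 0, "y": -0.8, "z": 0, "turn": 0, "fingers": 0},
  {"x": 0, "y": -0.8, "z": 0, "turn": 0, "fingers": 0},
  {"x": 0, "y": -0.7, "z": 0, "turn": 0, "fingers": 0},
  {"x": 0, "y": -0.6, "z": 0, "turn": 0, "fingers": 0},
  {"x": 0, "y": -0.6, "z": 0, "turn": 0, "fingers": 0},
  {"x": 0, "y": -0.5, "z": 0, "turn": 0, "fingers": 0},
  {"x": 0, "y": 0, "z": 0, "turn": 0, "fingers": 0},
])

```text
clock: 5.47
ee_pos: [593.8, 110.8, 64.3]
tcp_rot: [0.001, -0.632, 0.775, -0.001]
ft_force: [-0.0, -0.6, 0.6]
grip_width: -0.1
```

```bash
cat > w.py <<'E'
from workcell import ctrl
import cv2,sys
f=ctrl.grab_frame("wrist");cv2.imwrite(f"pics/w{sys.argv[1]}.png",f["color"][:,:,::-1])
E
python3 t.py; python3 w.py 3
```

```text
t 5.4667 tcp [593.8 110.8  64.3] xang -101.56 zaxis [ 0.002 -0.    -1.   ] ft [-0.  -0.6  0.6] grip -0.1 tips 25.0 j [-0.3   0.82  0.11  1.79 -0.15  0.53 -1.87]
```

View pics/w3.png

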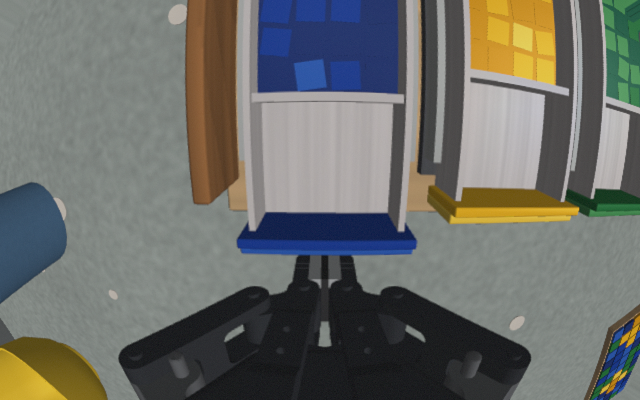

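Blue now stands slightly ahead of yellow (its lip bottom edge is at row 253, yellow's at row 219). I'll push on gently.

>>> move_arm([
  {"x": 0, "y": -0.4, "z": 0, "turn": 0, "fingers": 0},
  {"x": 0, "y": -0.4, "z": 0, "turn": 0, "fingers": 0},
  {"x": 0, "y": -0.3, "z": 0, "turn": 0, "fingers": 0},
  {"x": 0, "y": 0, "z": 0, "turn": 0, "fingers": 0},
])

```text
clock: 5.85
ee_pos: [603.7, 109.1, 64.3]
tcp_rot: [0.0, -0.632, 0.775, -0.0]
ft_force: [0.8, 0.7, -0.5]
grip_width: -0.1
```

>>> move_arm([
  {"x": 0, "y": -0.2, "z": 0, "turn": 0, "fingers": 0},
  {"x": 0, "y": -0.2, "z": 0, "turn": 0, "fingers": 0},
])

```text
clock: 6.02
ee_pos: [606.6, 108.6, 64.3]
tcp_rot: [-0.0, -0.633, 0.774, 0.0]
ft_force: [-0.7, 0.5, 0.5]
grip_width: 0.0
```

```bash
python3 t.py; python3 w.py 4
```

```text
t 6.0167 tcp [606.6 108.6  64.3] xang -101.51 zaxis [-0.001  0.    -1.   ] ft [-0.7  0.5  0.5] grip 0.0 tips 25.0 j [-0.29  0.83  0.11  1.75 -0.15  0.56 -1.86]
```

View pics/w4.png

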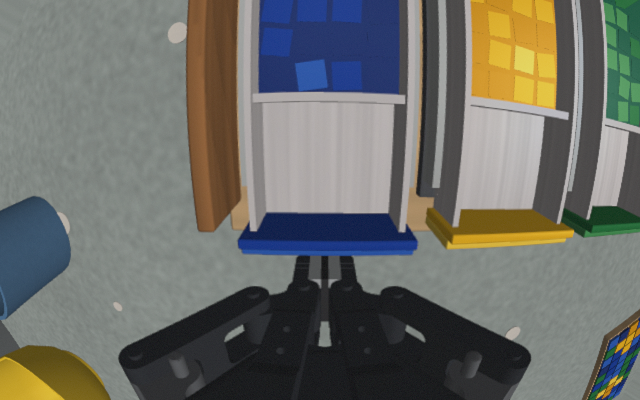

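>>> move_arm([
  {"x": 0, "y": -0.2, "z": 0, "turn": 0, "fingers": 0},
  {"x": 0, "y": -0.2, "z": 0, "turn": 0, "fingers": 0},
])

```text
clock: 6.23
ee_pos: [610.6, 107.6, 64.3]
tcp_rot: [-0.0, -0.633, 0.775, 0.0]
ft_force: [-2.3, 1.0, 0.5]
grip_width: 0.3
```

>>> move_arm([
  {"x": 0, "y": -0.2, "z": 0, "turn": 0, "fingers": 0},
  {"x": 0, "y": -0.1, "z": 0, "turn": 0, "fingers": 0},
])

```text
clock: 6.4
ee_pos: [610.9, 107.6, 64.2]
tcp_rot: [-0.002, -0.633, 0.774, 0.002]
ft_force: [-9.0, 1.9, 8.4]
grip_width: -0.0
```

>>> move_arm([
  {"x": 0, "y": -0.1, "z": 0, "turn": 0, "fingers": 0},
  {"x": 0, "y": 0, "z": 0, "turn": 0, "fingers": 0},
])

```text
clock: 6.57
ee_pos: [611.0, 107.6, 64.2]
tcp_rot: [-0.003, -0.633, 0.774, 0.003]
ft_force: [-9.5, 2.2, 8.1]
grip_width: 0.2
```

```bash
python3 t.py; python3 w.py 5
```

```text
t 6.5667 tcp [611.  107.6  64.2] xang -101.49 zaxis [-0.008  0.001 -1.   ] ft [-9.5  2.2  8.1] grip 0.2 tips 25.0 j [-0.28  0.84  0.11  1.73 -0.15  0.58 -1.86]
```

View pics/w5.png

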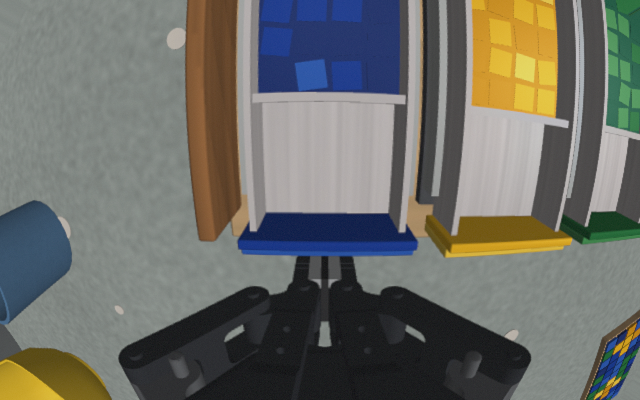

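Force rose to 10 N at the stop and the lip lines up with the home line of the other trays, so blue is home. I'll back off, rise, and look over the yellow bay.

>>> move_arm([
  {"x": 0, "y": 0.5, "z": 0, "turn": 0, "fingers": 0},
  {"x": 0, "y": 1, "z": 0, "turn": 0, "fingers": 0},
  {"x": 0, "y": 1.5, "z": -1, "turn": 0, "fingers": 0},
  {"x": 0, "y": 0, "z": -3, "turn": 0, "fingers": 0},
  {"x": 0, "y": 0, "z": -3, "turn": 0, "fingers": 0},
  {"x": 0, "y": 0, "z": -3, "turn": 0, "fingers": 0},
  {"x": 1, "y": 0, "z": -1.5, "turn": 0, "fingers": 0},
  {"x": 2, "y": 0, "z": 0, "turn": 0, "fingers": 0},
  {"x": 2, "y": 0, "z": 0, "turn": 0, "fingers": 0},
  {"x": 2, "y": 0, "z": 0, "turn": 0, "fingers": 0},
  {"x": 2, "y": 0, "z": 0, "turn": 0, "fingers": 0},
  {"x": 0.5, "y": 0, "z": 0, "turn": 0, "fingers": 0},
  {"x": 0, "y": 0, "z": 0, "turn": 0, "fingers": 0},
])

```text
clock: 7.7
ee_pos: [566.9, 17.3, 179.7]
tcp_rot: [0.0, -0.631, 0.776, -0.001]
ft_force: [-0.2, 0.8, 0.1]
grip_width: -0.2
```

```bash
python3 t.py 638 4 59; python3 w.py 6;  python3 - <<'E'
from workcell import ctrl
import cv2
f=ctrl.grab_frame("scene");cv2.imwrite("pics/s6.png",cv2.resize(f["color"][205:340,230:410,::-1],None,fx=4.4,fy=4.4,interpolation=cv2.INTER_CUBIC))
E
```

```text
t 7.7 tcp [566.9  17.3 179.7] xang -101.75 zaxis [ 0.002 -0.001 -1.   ] ft [-0.2  0.8  0.1] grip -0.2 tips 25.0 j [-0.17  0.61  0.13  1.83 -0.12  0.7  -1.75]
shift cm tool: [-0.15 -7.21 12.09]
```

View pics/w6.png

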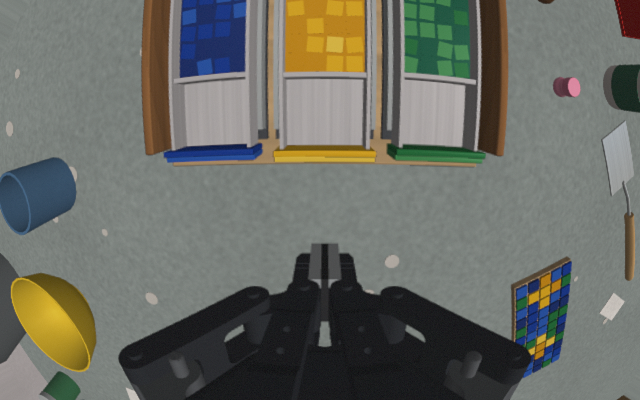

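View pics/s6.png

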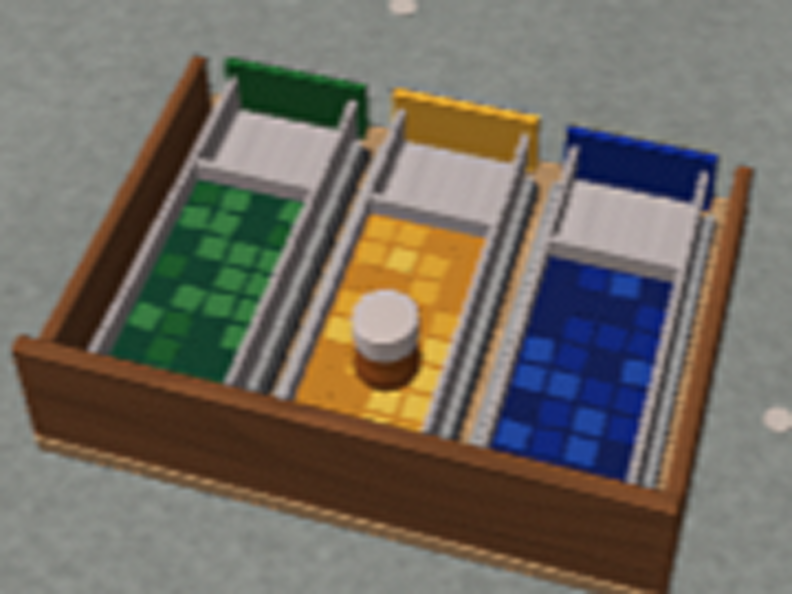

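Blue's lip is in line with green's, with yellow about 2 mm open. In the wrist view yellow is centred at (325,155) and its bay spans rows 80–148. I'll move over the bay and look.

>>> move_arm([
  {"x": 0, "y": -2, "z": 0, "turn": 0, "fingers": 0},
  {"x": 0, "y": -2, "z": 0, "turn": 0, "fingers": 0},
  {"x": 0, "y": -2, "z": 0, "turn": 0, "fingers": 0},
  {"x": -0.1, "y": -1.2, "z": 0, "turn": 0, "fingers": 0},
  {"x": 0, "y": 0, "z": 2, "turn": 0, "fingers": 0},
  {"x": 0, "y": 0, "z": 2, "turn": 0, "fingers": 0},
  {"x": 0, "y": 0, "z": 2, "turn": 0, "fingers": 0},
  {"x": 0, "y": 0, "z": 1, "turn": 0, "fingers": 0},
  {"x": 0, "y": 0, "z": 0, "turn": 0, "fingers": 0},
])

```text
clock: 8.55
ee_pos: [635.6, 8.1, 106.7]
tcp_rot: [-0.001, -0.633, 0.774, 0.002]
ft_force: [0.4, 0.4, -0.5]
grip_width: 0.0
```

```bash
python3 t.py 638 4 59; python3 w.py 7;  python3 - <<'E'
from workcell import ctrl
import cv2
for n,(a,b,c,d) in {"scene":(165,310,230,410),"side":(120,255,175,345)}.items():
    f=ctrl.grab_frame(n);cv2.imwrite(f"pics/{n}7.png",cv2.resize(f["color"][a:b,c:d,::-1],None,fx=4.1,fy=4.1,interpolation=cv2.INTER_CUBIC))
E
```

```text
t 8.55 tcp [635.6   8.1 106.7] xang -101.41 zaxis [-0.004  0.001 -1.   ] ft [ 0.4  0.4 -0.5] grip 0.0 tips 25.0 j [-0.12  0.79  0.11  1.68 -0.13  0.68 -1.71]
shift cm tool: [ 0.36 -0.34  4.77]
```

View pics/w7.png

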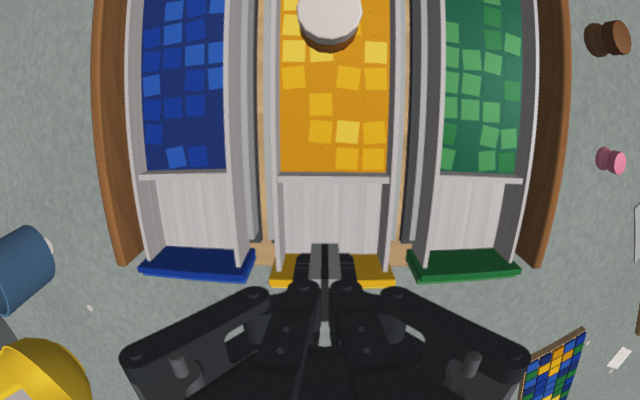

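View pics/scene7.png

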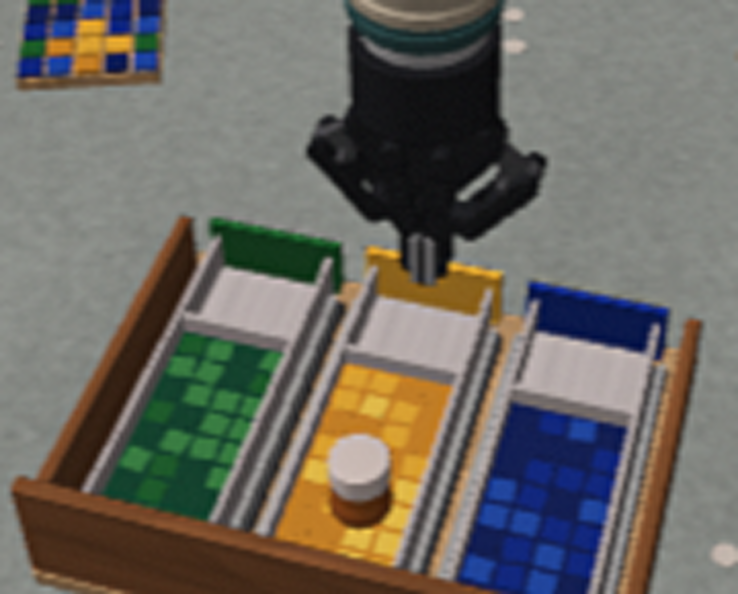

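View pics/side7.png

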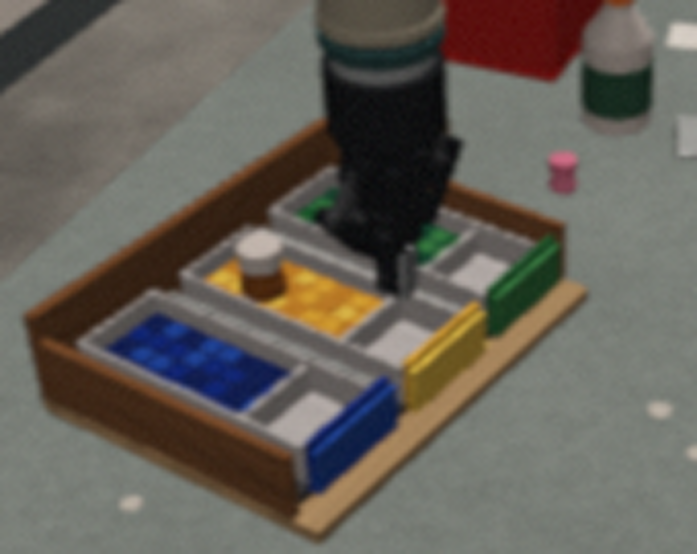

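The tip at (638,5) is over the bay in both views; the wrist view shows yellow centred at u≈332, about 3 mm to +x of the tool. I'll correct by that and descend.

>>> move_arm([
  {"x": 0.3, "y": -0.3, "z": 0, "turn": 0, "fingers": 0},
  {"x": 0, "y": 0, "z": 1, "turn": 0, "fingers": 0},
  {"x": 0, "y": 0, "z": 1, "turn": 0, "fingers": 0},
  {"x": 0, "y": 0, "z": 1, "turn": 0, "fingers": 0},
  {"x": 0, "y": 0, "z": 0.7, "turn": 0, "fingers": 0},
  {"x": 0, "y": 0, "z": 0, "turn": 0, "fingers": 0},
])

```text
clock: 9.2
ee_pos: [637.7, 2.7, 69.9]
tcp_rot: [-0.002, -0.633, 0.775, 0.001]
ft_force: [-0.5, 0.2, -0.1]
grip_width: -0.2
```

>>> move_arm([
  {"x": 0, "y": 0, "z": 0.8, "turn": 0, "fingers": 0},
  {"x": 0, "y": 0, "z": 0, "turn": 0, "fingers": 0},
  {"x": 0, "y": 0, "z": 0, "turn": 0, "fingers": 0},
])

```text
clock: 9.45
ee_pos: [639.1, 2.7, 63.9]
tcp_rot: [-0.0, -0.633, 0.775, 0.0]
ft_force: [0.3, -0.3, 0.5]
grip_width: -0.2
```

```bash
python3 t.py 638 4 59; python3 w.py 8
```

```text
t 9.45 tcp [639.1   2.7  63.9] xang -101.53 zaxis [-0.001 -0.    -1.   ] ft [ 0.3 -0.3  0.5] grip -0.2 tips 25.0 j [-0.11  0.86  0.1   1.69 -0.14  0.61 -1.7 ]
shift cm tool: [-0.11  0.13  0.49]
```

View pics/w8.png

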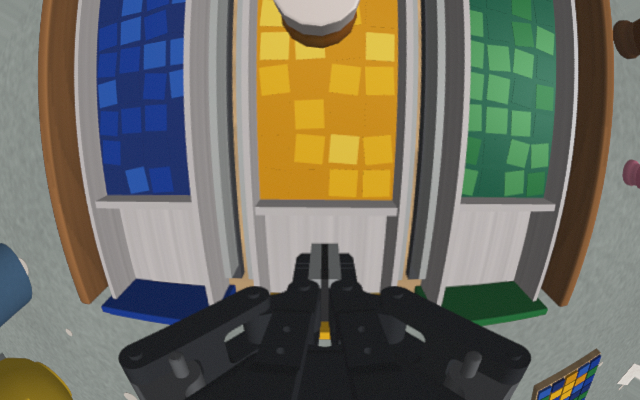

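The finger is well inside the bay with the divider at row 205 and the lip behind it. I'll lower a little more, draw back to contact slowly, then pull.

>>> move_arm([
  {"x": 0, "y": 0.3, "z": 0.4, "turn": 0, "fingers": 0},
  {"x": 0, "y": 0.4, "z": 0, "turn": 0, "fingers": 0},
  {"x": 0, "y": 0.4, "z": 0, "turn": 0, "fingers": 0},
  {"x": 0, "y": 0.2, "z": 0, "turn": 0, "fingers": 0},
  {"x": 0, "y": 0.2, "z": 0, "turn": 0, "fingers": 0},
  {"x": 0, "y": 0.2, "z": 0, "turn": 0, "fingers": 0},
  {"x": 0, "y": 0.2, "z": 0, "turn": 0, "fingers": 0},
  {"x": 0, "y": 0.2, "z": 0, "turn": 0, "fingers": 0},
  {"x": 0, "y": 0.2, "z": 0, "turn": 0, "fingers": 0},
  {"x": 0, "y": 0.2, "z": 0, "turn": 0, "fingers": 0},
  {"x": 0, "y": 0.3, "z": 0, "turn": 0, "fingers": 0},
  {"x": 0, "y": 0.3, "z": 0, "turn": 0, "fingers": 0},
  {"x": 0, "y": 0.3, "z": 0, "turn": 0, "fingers": 0},
])

```text
clock: 10.58
ee_pos: [606.0, 9.6, 60.5]
tcp_rot: [0.0, -0.633, 0.775, -0.0]
ft_force: [2.0, -0.1, 0.3]
grip_width: 0.1
```

```bash
python3 t.py; python3 w.py 9
```

```text
t 10.5833 tcp [606.    9.6  60.5] xang -101.53 zaxis [ 0.001  0.    -1.   ] ft [ 2.  -0.1  0.3] grip 0.1 tips 25.0 j [-0.12  0.83  0.1   1.78 -0.14  0.53 -1.71]
```

View pics/w9.png

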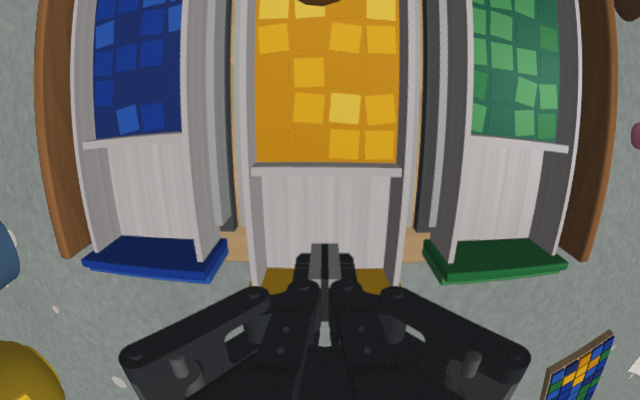

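It's hooked and sliding at 2 N (the yellow divider at row 170 now lies ahead of blue's and green's at rows 140–150). Continuing.

>>> move_arm([
  {"x": 0, "y": 0.3, "z": 0, "turn": 0, "fingers": 0},
  {"x": 0, "y": 0.4, "z": 0, "turn": 0, "fingers": 0},
  {"x": 0, "y": 0.5, "z": 0, "turn": 0, "fingers": 0},
  {"x": 0, "y": 0.5, "z": 0, "turn": 0, "fingers": 0},
  {"x": 0, "y": 0.5, "z": 0, "turn": 0, "fingers": 0},
  {"x": 0, "y": 0.5, "z": 0, "turn": 0, "fingers": 0},
  {"x": 0, "y": 0.5, "z": 0, "turn": 0, "fingers": 0},
  {"x": 0, "y": 0.5, "z": 0, "turn": 0, "fingers": 0},
  {"x": 0, "y": 0.5, "z": 0, "turn": 0, "fingers": 0},
  {"x": 0, "y": 0.5, "z": 0, "turn": 0, "fingers": 0},
  {"x": 0, "y": 0.5, "z": 0, "turn": 0, "fingers": 0},
  {"x": 0, "y": 0.5, "z": 0, "turn": 0, "fingers": 0},
  {"x": 0, "y": 0.5, "z": 0, "turn": 0, "fingers": 0},
  {"x": 0, "y": 0.5, "z": 0, "turn": 0, "fingers": 0},
  {"x": 0, "y": 0.5, "z": 0, "turn": 0, "fingers": 0},
  {"x": 0, "y": 0.5, "z": 0, "turn": 0, "fingers": 0},
  {"x": 0, "y": 0.5, "z": 0, "turn": 0, "fingers": 0},
  {"x": 0, "y": 0.4, "z": 0, "turn": 0, "fingers": 0},
  {"x": 0, "y": 0.3, "z": 0, "turn": 0, "fingers": 0},
  {"x": 0, "y": 0.2, "z": 0, "turn": 0, "fingers": 0},
])

```text
clock: 12.3
ee_pos: [516.2, 27.6, 60.3]
tcp_rot: [-0.0, -0.632, 0.775, 0.0]
ft_force: [2.3, 1.5, -0.4]
grip_width: -0.0
```

```bash
python3 t.py
python3 - <<'E'
from workcell import ctrl
import cv2
f=ctrl.grab_frame("scene");cv2.imwrite(f"pics/s10.png",cv2.resize(f["color"][165:310,230:410,::-1],None,fx=4.1,fy=4.1,interpolation=cv2.INTER_CUBIC))
E
```

```text
t 12.3 tcp [516.2  27.6  60.3] xang -101.53 zaxis [-0.001 -0.    -1.   ] ft [ 2.3  1.5 -0.4] grip -0.0 tips 25.0 j [-0.16  0.76  0.08  2.03 -0.16  0.36 -1.72]
```

View pics/s10.png

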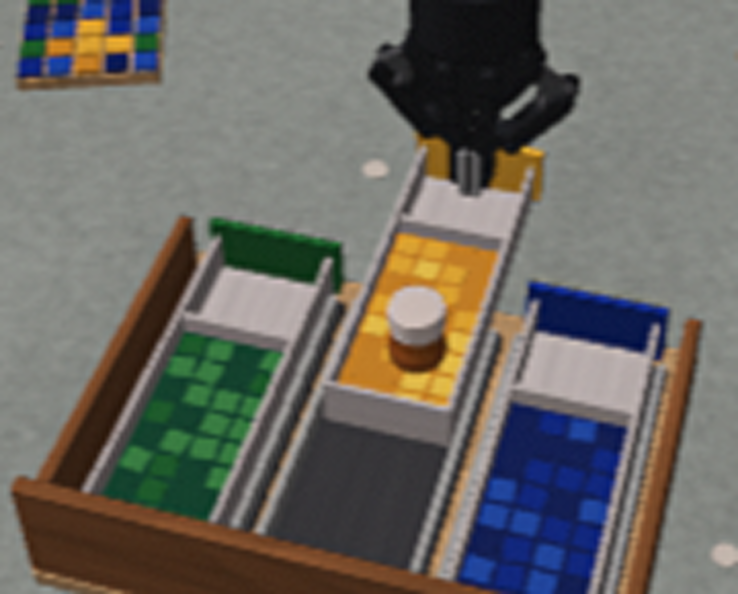

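Yellow is about 109 mm out with the jar upright. I'll pull slowly to the stop.

>>> move_arm([
  {"x": 0, "y": 0.2, "z": 0, "turn": 0, "fingers": 0},
  {"x": 0, "y": 0.2, "z": 0, "turn": 0, "fingers": 0},
  {"x": 0, "y": 0.2, "z": 0, "turn": 0, "fingers": 0},
  {"x": 0, "y": 0.2, "z": 0, "turn": 0, "fingers": 0},
])

```text
clock: 12.68
ee_pos: [508.9, 29.0, 60.2]
tcp_rot: [-0.0, -0.632, 0.775, -0.0]
ft_force: [3.2, -1.3, -0.6]
grip_width: -0.0
```

>>> move_arm([
  {"x": 0, "y": 0.2, "z": 0, "turn": 0, "fingers": 0},
  {"x": 0, "y": 0.1, "z": 0, "turn": 0, "fingers": 0},
  {"x": 0, "y": 0.1, "z": 0, "turn": 0, "fingers": 0},
])

```text
clock: 12.93
ee_pos: [504.8, 29.9, 60.3]
tcp_rot: [-0.0, -0.632, 0.775, 0.0]
ft_force: [1.8, 0.3, -0.8]
grip_width: 0.1
```

>>> move_arm([
  {"x": 0, "y": 0.1, "z": 0, "turn": 0, "fingers": 0},
  {"x": 0, "y": 0.1, "z": 0, "turn": 0, "fingers": 0},
])

```text
clock: 13.1
ee_pos: [504.3, 30.0, 60.3]
tcp_rot: [0.001, -0.632, 0.775, -0.001]
ft_force: [6.1, -1.9, -5.4]
grip_width: 0.1
```

It stalled at 120 mm with the force rising, so it is at the stop. I'll move clear of the lip within the bay, rise straight up, and check.

>>> move_arm([
  {"x": 0, "y": 0, "z": 0, "turn": 0, "fingers": 0},
  {"x": 0, "y": 0, "z": 0, "turn": 0, "fingers": 0},
  {"x": 0, "y": -0.4, "z": 0, "turn": 0, "fingers": 0},
  {"x": 0, "y": -0.6, "z": 0, "turn": 0, "fingers": 0},
  {"x": 0, "y": -0.5, "z": 0, "turn": 0, "fingers": 0},
  {"x": 0, "y": 0, "z": -1, "turn": 0, "fingers": 0},
  {"x": 0, "y": 0, "z": -1.5, "turn": 0, "fingers": 0},
  {"x": 0, "y": 0, "z": -2, "turn": 0, "fingers": 0},
  {"x": 0, "y": 0, "z": -3, "turn": 0, "fingers": 0},
  {"x": 0, "y": 0, "z": -3, "turn": 0, "fingers": 0},
  {"x": 0, "y": 0, "z": -3, "turn": 0, "fingers": 0},
  {"x": 0, "y": 2, "z": -2, "turn": 0, "fingers": 0},
  {"x": 0, "y": 0, "z": 0, "turn": 0, "fingers": 0},
  {"x": 0, "y": 0, "z": 0, "turn": 0, "fingers": 0},
  {"x": 0, "y": 0, "z": 0, "turn": 0, "fingers": 0},
])

```text
clock: 14.35
ee_pos: [498.0, 31.5, 215.3]
tcp_rot: [-0.0, -0.633, 0.774, 0.0]
ft_force: [-0.1, -0.4, -1.1]
grip_width: 0.0
```

```bash
python3 t.py; python3 w.py 11
python3 - <<'E'
from workcell import ctrl
import cv2
f=ctrl.grab_frame("scene");cv2.imwrite(f"pics/s11.png",f["color"][:,:,::-1]);cv2.imwrite(f"pics/s11z.png",cv2.resize(f["color"][165:310,230:410,::-1],None,fx=4.1,fy=4.1,interpolation=cv2.INTER_CUBIC))
E
```

```text
t 14.35 tcp [498.   31.5 215.3] xang -101.51 zaxis [-0.  0. -1.] ft [-0.1 -0.4 -1.1] grip 0.0 tips 25.0 j [-0.23  0.48  0.16  1.98 -0.11  0.69 -1.78]
```

View pics/s11z.png

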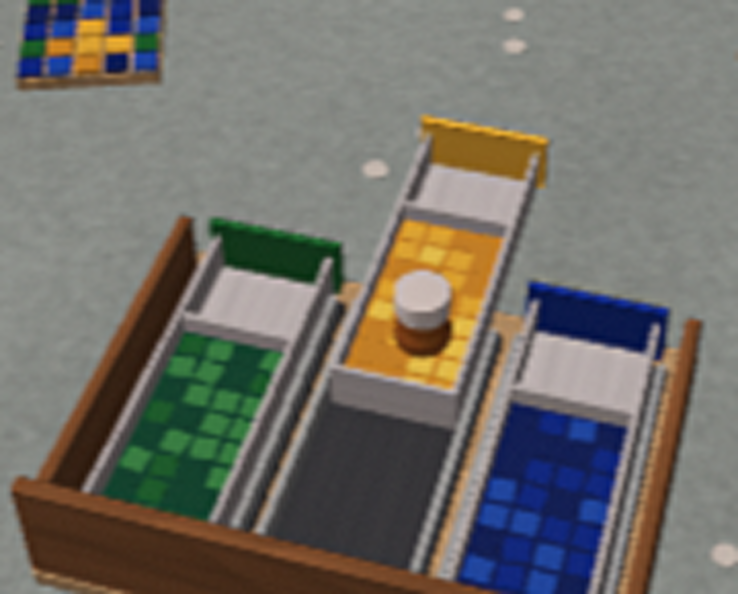

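View pics/w11.png

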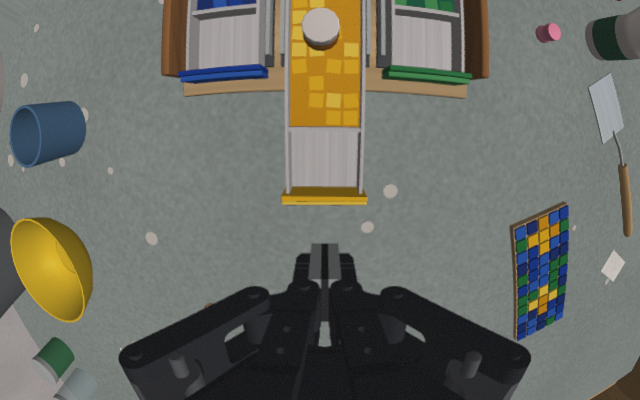

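View pics/s11.png

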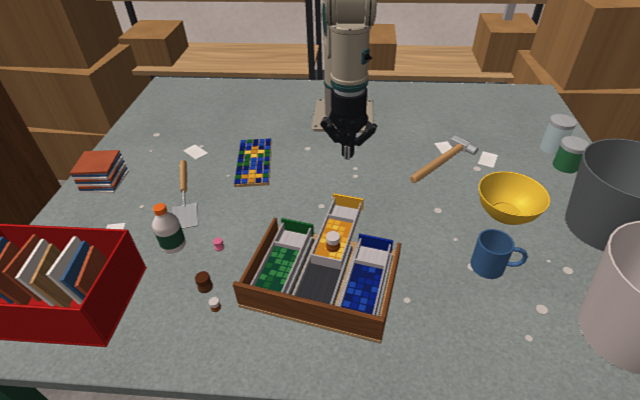

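Run:
```python
from h import *
from workcell import ctrl
s=pickle.load(open("f0.pkl","rb"))["scene"]
S=lambda u,v:onz(s,230+(u+.5)/4.1-.5,165+(v+.5)/4.1-.5,62)[:2]
y=(S(423,117)+S(548,138))/2; g=(S(210,219)+S(342,245))/2; b=(S(528,283)+S(668,311))/2
m=(g+b)/2; print(y,g,b,"gap g-b",np.linalg.norm(g-b),"yellow out",(m-y)@np.array([.98,-.199]))
print(ctrl.finish_job())
```

```text
[488.96769129  35.50420711] [587.24446308 -83.21712899] [627.22235637 103.47534159] gap g-b 190.92488187771116 yellow out 120.95004912712157
the job is handed in; nothing more can be done
None
```

I pushed the blue tray home and then drew the yellow tray out to its stop, and handed the job in at about 14.4 s. I kept the fingers shut throughout, so neither lip was pinched.

- **Blue tray:** I pushed on its front face until it stalled at its stop at about 10 N. Afterwards its lip was in line with green's, 191 mm away against a nominal 192 mm.
- **Yellow tray:** I hooked the shut fingertips behind the lip, inside the finger bay, and pulled at 2–3 N until it stalled. The camera puts it at 121 mm out against a nominal 120 mm, to within a few mm.
- **Everything else:** In the last pictures the jar stands upright on the yellow tiles, green is shut, and the loose things look unmoved. I judged those by eye and did not measure them. The arm was clear, with about 1 N on the wrist, which is noise level.

No check failed. The only disagreement was in the first look, where the two camera views differed by a few mm and degrees on the lip edges. I took the rack's angle as 11.5° and confirmed it with the wrist camera.

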